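Set a spindle shaft up on matched V-blocks for a run-out check

TASK

Set the spindle shaft up for a run-out check on the slotted bed: first stand the two matching V-blocks on the bed's two rests, then lay the shaft in both grooves with its plain end up to the end stop and its collar towards the gauge plate, and last stand the dial gauge upright on the gauge plate with its plunger pressed down on top of the collar. The larger and the smaller V-block do not belong to the pair; leave those two where they are.

Things in the scene. Friction and masses are not known exactly. Their poses are not given: they have to be found in the camera images.
- vee_a: steel V-block, one of the matching pair: 46 wide (x) x 30 long (y) x 42 mm high, loose, 0.3 kg. Origin at the centre of its underside, z up. The 90 degree groove in its top runs along its y, 30 mm wide at the top and 15 mm deep; alike turned half round. A seated shaft's axis lies 41 mm above the underside. Grasp it low across its 46 mm width
- vee_b: steel V-block, the other of the matching pair, exactly like vee_a
- vee_large: steel V-block that does not match: 58 wide x 44 long x 62 mm high, origin and axes as vee_a. Stays where it stands
- vee_small: steel V-block that does not match: 34 wide x 24 long x 28 mm high, origin and axes as vee_a. Stays where it stands
- shaft: steel spindle shaft, 20 mm diameter, 180 mm long, 0.45 kg, collar (38 mm diameter) at one end. Origin on the axis at mid-length, near the centre of mass; y runs along the axis to the collar: plain end y = -90, collar y = +66 to +90 mm. It starts level in a wooden cradle, axis 43 mm above the bench; the cradle's uprights (42 mm high) are 43 mm or more from the middle, which is free to grasp
- gauge: dial gauge, loose, 0.57 kg. Origin at the centre of the foot's underside; foot 46 (x) x 50 (y) x 42 mm. Lift it by the rubber grip (18 mm diameter) atop its central post, 138 to 178 mm up. The dial (top at 135 mm) is on an arm along +y; its spring plunger points down at y = +48 mm, free tip 60 mm up, yields 12 mm at 1 to 2 N. In place the collar's top presses it in about 4 mm
- rest_1: flat steel rest on the slotted bed, 62 (x) x 44 (y) x 8 mm, fixed. Origin at the centre of its underside; its top is 24 mm above the bench. Its y runs along the bed, and so do grooves and shaft. The two rests stand 66 to 78 mm apart on the bed's centre line. Bed 90 x 316 mm, top 16 mm above the bench. On the way there carry things over the gauge (178 mm) and a fixed clamp block (114 mm high)
- rest_2: the other rest, like rest_1
- gauge_plate: thin dark steel plate on one end of the bed, 66 (x) x 58 (y) x 4 mm, fixed, origin at the centre of its underside, its top 20 mm above the bench. On the bed's centre line, 126 mm from the bed's middle, at either end, opposite the end stop
- end_stop: fixed steel post, 26 mm diameter, at the other end of the bed, 126 mm from the bed's middle, top 82 mm above the bench. A brass stop screw goes through it along the bed, level with the seated shaft; its tips stand 32 mm out from the post's axis. Origin under the post, on the bed's top. With the shaft's middle over the bed's middle the plain end is 4 mm from the tip: near enough
Mind the look-alikes: they are no part of the job. What is shaped like the vee_a but black is not meant.

How it is judged:
On the way, in this order (a step that is already met when the one before it is completed fails the run):
1. both matching V-blocks stand on the rests, one on each ((((horizontal distance between vee_a and rest_1 below 0.01 m and z of vee_a in the frame of rest_1 between 0.006 and 0.01 m and angle between vee_a's own z axis and vertical below 0.05 rad) and (horizontal distance between vee_b and rest_2 below 0.01 m and z of vee_b in the frame of rest_2 between 0.006 and 0.01 m and angle between vee_b's own z axis and vertical below 0.05 rad)) or ((horizontal distance between vee_a and rest_2 below 0.01 m and z of vee_a in the frame of rest_2 between 0.006 and 0.01 m and angle between vee_a's own z axis and vertical below 0.05 rad) and (horizontal distance between vee_b and rest_1 below 0.01 m and z of vee_b in the frame of rest_1 between 0.006 and 0.01 m and angle between vee_b's own z axis and vertical below 0.05 rad)))), for 0.2 s.
2. the shaft lies seated in both grooves, level, plain end to the end stop ((((horizontal distance between vee_a and rest_1 below 0.01 m and z of vee_a in the frame of rest_1 between 0.006 and 0.01 m and angle between vee_a's own z axis and vertical below 0.05 rad) and (horizontal distance between vee_b and rest_2 below 0.01 m and z of vee_b in the frame of rest_2 between 0.006 and 0.01 m and angle between vee_b's own z axis and vertical below 0.05 rad)) or ((horizontal distance between vee_a and rest_2 below 0.01 m and z of vee_a in the frame of rest_2 between 0.006 and 0.01 m and angle between vee_a's own z axis and vertical below 0.05 rad) and (horizontal distance between vee_b and rest_1 below 0.01 m and z of vee_b in the frame of rest_1 between 0.006 and 0.01 m and angle between vee_b's own z axis and vertical below 0.05 rad))) and z of shaft in the frame of vee_a between 0.0385 and 0.0445 m and z of shaft in the frame of vee_b between 0.0385 and 0.0445 m and angle between shaft's own y axis and vertical between 1.535 and 1.607 rad and horizontal distance between shaft and end_stop below 0.137 m and horizontal distance between shaft and gauge_plate below 0.137 m and y of end_stop in the frame of shaft below -0.11 m and angle between the y axis of shaft and the y axis of rest_1, either way round below 0.12 rad), for 0.2 s.
3. the gauge stands on its plate with the plunger pressed on the collar (all of step 2 and horizontal distance between gauge and gauge_plate below 0.012 m and z of gauge in the frame of gauge_plate between 0.002 and 0.006 m and angle between gauge's own z axis and vertical below 0.05 rad and contact force between gauge and shaft above 0.2 N and y of shaft in the frame of gauge above 0.11 m), for 0.2 s.
At the end, for the whole second after the job is handed in: Matching V-blocks upright, within 10 mm of the rests' centres, one on each; shaft down in both grooves, level within 2 degrees, plain end towards the end stop, centred to 11 mm; gauge upright within 12 mm of its plate's centre, plunger pressing on the shaft (over 0.2 N); all at rest (all of step 3 and linear speed of each of vee_a, vee_b, shaft, gauge below 0.02 m/s); the robot touches nothing.
It fails at once if the larger or the smaller V-block is carried off (moved more than 40 mm) (distance of any of vee_large, vee_small from where it was at the start of the episode above 0.04 m).
It also fails if it takes over 120 s, if anything falls off the work surface, if the arm or the gripper's body presses on something with over 40 N, if the wrist force passes 120 N, or if a joint passes its speed limit or range.

ROBOT

A 6-joint arm with a two-finger parallel gripper is mounted at the origin on a cart in front of the work surface, level with it; the furniture and walls round the work are solid. World frame = base frame: x ahead of the robot, y to its left, z up, the work surface at z = 0. Lengths are in m, angles in rad, forces in N, time in s.
With the tool pointing down it reaches from about 0.3 to 0.95 m from the base axis. Payload 3.1 kg.
Tool frame: the origin (TCP) lies midway between the tips of the shut fingers; the grasp point (between the pads) lies 19 mm behind it; z points along the fingers, y is the line along which they close (so a half turn about z gives the same grasp; the last joint's range is limited). The gripper opens to 85 mm and grips with 20 to 120 N. Pads are 22 mm wide; open, the fingers measure 114 mm over their backs; the gripper's body (76 mm by 85 mm) begins 54 mm behind the grasp point. The pads swing forward as they close: fully open they stand 13 mm farther back than shut.
Start: joints at [-1.216, 0.308, 1.634, -0, 1.2, -0.07], TCP at [0.258, -0.569, 0.231] pointing down, gripper open.
Joint ranges: [-3.06, 3.06], [-0.79, 1.96], [0.05, 2.63], [-1.19, 4.34], [0.05, 2.64], [-2.94, 2.94]. Speed limits (rad/s): [2.79, 2.79, 3.14, 3.14, 3.14, 3.14].

INTERFACE

Orientations are given as [roll, pitch, yaw] about the fixed x, y, z axes, in that order (R = Rz(yaw) Ry(pitch) Rx(roll)).
In Python, from bench import arm gives the robot as it stands. The module is installed in compiled form; this text tells all that it offers.
- The arm moves only by the tool drive_tool, never from a script. Its argument "steps" is one flat list of numbers, 6 for each row, row after row: the shift along the tool's x, y, z normalised to -1 to 1, where 1 is 10 cm, then the turn, a rotation vector about the tool's x, y, z normalised to -1 to 1, where 1 is 120 degrees. In form: [x, y, z, wx, wy, wz, x, y, z, wx, wy, wz, ...]. A call has 1 to 12 rows; each row shifts and turns the commanded pose from where the row before left it, along the tool's axes as they then stand; what a row does not reach is not made up. A row lasts 1/8 s, in which the tool goes at most 62.5 mm and 10.7 degrees, less where a joint would pass 70% of its speed; a pose out of reach is approached as far as the arm can. A call with a number of a shift or a turn outside -1 to 1 is refused whole. A call with a gripper value outside its range is refused whole. "claw" is the opening, from 0 (shut) to 1 (fully open), set as the call begins (left out, the last holds). The fingers move at their own pace and stop on an object; "squeeze" is the grip in N (left out, the last holds). Time passes only in rows, so rows that do not move let the fingers close. It gives the time, the measured TCP pose, the force, the opening and the grip force at its end, in the units of the state.
- arm.sense(): the state, without advancing time (a new reading comes with each control period).
- arm.read_camera(name): name is "side" or "top" or "wrist"; returns a dict with "pixels" (400x640x3 uint8, blue, green, red), "camera_matrix" (3x3 intrinsics, pixels), "k1" (the pictures are not rectified: a ray, as slopes to the right and down, at radius r is drawn at 1 + k1 r^2 times it, then the intrinsics apply), "pose" (4x4, takes a point from camera to world coordinates). Camera axes: x right, y up, looking along -z (the intrinsics and any distortion apply to the point x, -y, -z); pixel columns grow to the right and rows downward; lengths in m; the calibration is good to about 2 mm. A picture is of the moment at which its call begins. There is no depth.
- arm.close_job(): hands the job in; it is judged then, once.
Trained networks look in a picture, given as the dict that the camera call returned (one of the last four; its "shot" number tells which), for a name from the list of things; names that differ only in an ending like _2 or _b are one class to them, and where a whole thing is asked for, a point or a joint stands for the part that bears it (a point fixed in the world has none). Each returns a list of dicts, best first, with "conf" (0 to 1); they miss things now and then, are a little off and sometimes report something else, mostly with a low value. They report only what shows in the picture. A call takes as long as a camera call. They do not tell look-alikes from the thing itself.
- arm.regions_of(target, picture): "mask" (400x640 bool, what is visible of it) and "rect" ([centre column, centre row, width, height] as shares, 0 to 1, of the picture: columns of its width, rows of its height, round what is visible of it).
- arm.landmark_of(target, picture): "point" ([column, row] as shares, 0 to 1, of the picture: columns of its width, rows of its height: a listed point, or the origin of a listed thing).
The state is a dict: "clock": time; "qpos": joint angles; "joint_velocities": joint speeds; "tau": joint torques, N m; "tool_pos": TCP position; "tool_rot": TCP orientation; "ft_force": force on the tool from outside, world axes, zero at the start; "torque": the same for the moment, N m; "width": finger opening in m; "gripper_force": force on a finger pad.
Only numpy, scipy, OpenCV 4.12 (cv2) and the standard library are available. Lean on these libraries where they do the work, as an engineer would, in place of code of your own. Each camera call takes 0.05 s, during which the arm holds its last target. There are 200 camera calls.

## Working session

There is one attempt and no reset: what is moved stays moved. The work goes in short steps, Python scripts to look and compute and a tool call to move; the robot and the scene stay as the last step left them, time stands still between calls to the robot, and variables do not carry over. Pictures are saved under pics/ and viewed, at most 14 in all, crops included, and the job is handed in when it is done.

Besides the shell and the picture viewer there is one more tool, called after ">>>" in YAML: its name, and indented under it one key for each argument. drive_tool: Moves the arm, as the interface text tells. Scaled input: -1 to 1 covers 10 cm each way for a shift and 120 degrees each way for a turn. Its arguments: {"type":"object","properties":{"steps":{"type":"array"},"claw":{"type":"number"},"squeeze":{"type":"number"}},"required":["steps"]}

```bash
mkdir -p pics; ls
python3 - <<'E'
from bench import arm
import cv2,numpy as np
s=arm.sense(); print(s)
for n in("side","top"):
    p=arm.read_camera(n); cv2.imwrite(f"pics/{n}0.png",p["pixels"]); print(n,p["k1"],p["camera_matrix"].tolist(),np.round(p["pose"],3).tolist())
    for t in("vee_a","vee_large","vee_small","shaft","gauge","rest_1","gauge_plate","end_stop"):
        for L in (arm.landmark_of(t,p)): print(n,t,round(L["conf"],2),np.round(np.array(L["point"])*[640,400],1))
E
```

```text
pics
{'clock': 0.0, 'qpos': array([-1.21570872e+00,  3.09001535e-01,  1.63522311e+00, -1.06660017e-05,
        1.19969786e+00, -6.96779802e-02]), 'joint_velocities': array([ 0.00145624, -0.00022373, -0.00154176,  0.00058968,  0.00098304,
       -0.00152701]), 'tau': array([ 6.38356960e-04, -4.15249872e+01, -2.76663119e+01, -2.45773826e-04,
        1.01076977e-02, -1.85071099e-05]), 'tool_pos': array([ 0.25725902, -0.56867693,  0.23003183]), 'tool_rot': array([-3.13926776e+00, -1.52300994e-04,  4.24769287e-01]), 'ft_force': array([1.00874069, 0.3662391 , 0.05064057]), 'torque': array([ 0.02736813, -0.00820096, -0.02367726]), 'gripper_force': 0.0, 'width': 0.08522678380586014}
side -0.10711462297121727 [[445.2841300990646, 0.0, 325.83955628544084], [0.0, 445.2841300990646, 203.53764543097827], [0.0, 0.0, 1.0]] [[-0.968, 0.157, -0.193, 0.429], [-0.249, -0.564, 0.788, 0.767], [0.015, 0.811, 0.585, 0.608], [0.0, 0.0, 0.0, 1.0]]
side vee_a 0.84 [236.5 264.9]
side vee_a 0.72 [388.  282.4]
side vee_a 0.61 [393.4 319.9]
side vee_large 0.75 [324.6 304.8]
side vee_small 0.69 [346.7 274.1]
side 
[... 220 characters left out ...]
0.01466362787221061 [[395.0071488221551, 0.0, 314.40385323226553], [0.0, 395.0071488221551, 202.08621047778527], [0.0, 0.0, 1.0]] [[-0.02, 0.998, -0.064, 0.511], [-1.0, -0.019, 0.018, 0.044], [0.017, 0.065, 0.998, 1.11], [0.0, 0.0, 0.0, 1.0]]
top vee_a 0.78 [232.3 256.8]
top vee_a 0.66 [370.6 181.1]
top vee_a 0.57 [253.1 144.1]
top vee_a 0.44 [343.5 176.9]
top vee_large 0.82 [231.2 213.9]
top vee_large 0.52 [328.5 221.6]
top vee_small 0.47 [269.3 220.1]
top shaft 0.62 [397.7 238.1]
top gauge 0.75 [327.2 222.4]
top gauge 0.6 [233.  212.2]
top rest_1 0.93 [373.  180.1]
top rest_1 0.88 [342.8 178.1]
top rest_1 0.16 [232.1 259.4]
top gauge_plate 0.97 [402.3 180.3]
top end_stop 0.58 [312.3 178.2]
```

Run:
```python
import cv2
a=cv2.imread("pics/top0.png"); cv2.imwrite("pics/topc.png",cv2.resize(a[110:290,190:440],None,fx=3.2,fy=3.2,interpolation=cv2.INTER_CUBIC)[:600])
```

```text
(no output)
```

View pics/side0.png

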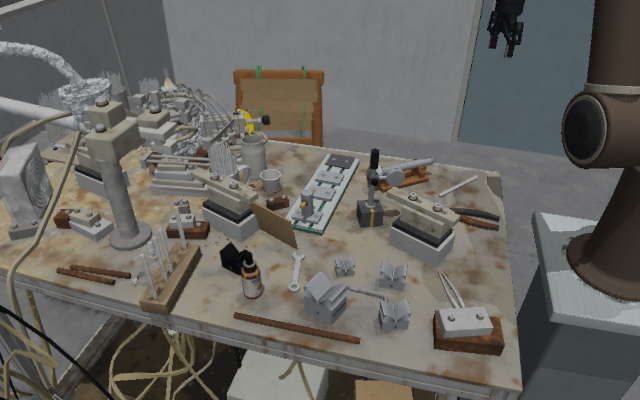

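View pics/topc.png

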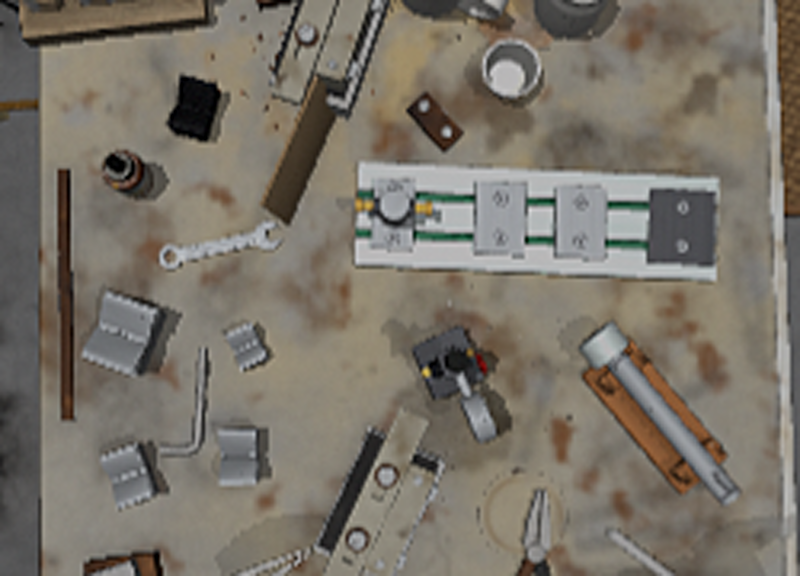

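Top crop: the silver candidates for the pair are at crop (128,473) and (243,455), i.e. full (230,258) and (266,252). The large block is at full (229,214), the small at (267,218), and the black look-alike at (251,143). The pair fit because they are the same size and steel-coloured. The bed runs level, with the stop at the left, full (312,178), and the plate at the right, (402,180). The shaft's collar is at upper left, and the gauge arm points down-right.

```bash
cat > h.py <<'E'
from bench import arm
import cv2,numpy as np
from scipy.spatial.transform import Rotation as R
def ray(p,uv):
    K=p["camera_matrix"];k=p["k1"]
    d=cv2.undistortPoints(np.array([[uv]],float),K,np.array([k,0,0,0,0.]))[0,0]
    return p["pose"][:3,:3]@np.array([d[0],-d[1],-1])
def at(p,uv,z):
    d=ray(p,uv);o=p["pose"][:3,3];return o+d*(z-o[2])/d[2]
def px(p,P):
    P=np.atleast_2d(P);c=(P-p["pose"][:3,3])@p["pose"][:3,:3]*[1,-1,-1]
    return cv2.projectPoints(c.reshape(-1,1,3),np.zeros(3),np.zeros(3),p["camera_matrix"],np.array([p["k1"],0,0,0,0.]))[0][:,0]
def rows(pos,yaw,s=None):
    "shift in tool axes (unit 10cm) and yaw (unit 120deg) to go from here to a tool-down pose"
    s=s or arm.sense(); A=R.from_euler("xyz",s["tool_rot"]); B=R.from_euler("xyz",[np.pi,0,yaw])
    return A.inv().apply(np.array(pos)-s["tool_pos"])*10,(A.inv()*B).as_rotvec()/(2*np.pi/3)
E
python3 - <<'E'
from h import *
p=arm.read_camera("top")
# z of origin
Z={"vee_a":0,"vee_large":0,"vee_small":0,"shaft":.043,"gauge":0,"rest_1":.016,"gauge_plate":.016,"end_stop":.016}
for t,z in Z.items():
    for r in arm.regions_of(t,p):
        if r["conf"]<.3: continue
        m=r["mask"].astype(np.uint8); ys,xs=np.nonzero(m); q=cv2.minAreaRect(np.c_[xs,ys].astype(np.float32))
        print(t,"mask",round(r["conf"],2),np.round([xs.mean(),ys.mean()]),"rect",np.round(q[0],1),np.round(q[1],1),round(q[2]))
    for L in arm.landmark_of(t,p):
        if L["conf"]>.4: print("   ",t,np.round(at(p,np.array(L["point"])*[640,400],z),3))
w=arm.read_camera("wrist"); s=arm.sense(); A=R.from_euler("xyz",s["tool_rot"]).as_matrix()
print(w["camera_matrix"].tolist(),w["k1"]); print(np.round(A.T@w["pose"][:3,:3],3),np.round(A.T@(w["pose"][:3,3]-s["tool_pos"]),4))
E
```

```text
vee_a mask 0.76 [264. 252.] rect [263.5 252.5] [17. 13.] 90
vee_a mask 0.75 [230. 258.] rect [230.  258.3] [18.1 14.9] 69
vee_a mask 0.69 [251. 144.] rect [251.1 144.4] [13.5 17.8] 20
    vee_a [0.454 0.157 0.   ]
    vee_a [0.43  0.256 0.   ]
    vee_a [0.75  0.201 0.   ]
vee_large mask 0.81 [228. 214.] rect [228.5 214.3] [21.3 22.8] 21
    vee_large [0.556 0.26  0.   ]
    vee_small [ 0.64  -0.058  0.   ]
    vee_small [0.541 0.149 0.   ]
shaft mask 0.71 [396. 238.] rect [397.8 239.2] [68.2 13.7] 48
    shaft [ 0.479 -0.204  0.043]
    shaft [0.451 0.155 0.043]
gauge mask 0.96 [332. 227.] rect [334.  230.5] [34.9 18.3] 63
gauge mask 0.48 [345. 178.] rect [345.5 177.5] [23. 17.] 90
    gauge [ 0.522 -0.007  0.   ]
rest_1 mask 0.88 [346. 178.] rect [346. 178.] [22. 16.] 90
rest_1 mask 0.73 [371. 179.] rect [371. 179.] [22. 16.] 90
    rest_1 [ 0.635 -0.135  0.016]
    rest_1 [ 0.643 -0.056  0.016]
gauge_plate mask 0.64 [403. 180.] rect [403. 180.] [24. 22.] 90
gauge_plate mask 0.53 [267. 219.] rect [266.7 218.4] [13.   9.8] 63
    gauge_plate [ 0.641 -0.223  0.016]
end_stop mask 0.77 [312. 176.] rect [312.2 176.4] [22.9 20.8] 54
    end_stop [0.653 0.036 0.016]
[[294.82806035655767, 0.0, 322.2526184697991], [0.0, 294.82806035655767, 204.28672971697435], [0.0, 0.0, 1.0]] 0.013024648369240964
[[ 0.     0.953  0.301]
 [ 1.    -0.001  0.   ]
 [ 0.001  0.301 -0.953]] [ 0.0773  0.0008 -0.1426]
```

>>> drive_tool:
  steps: [0, 0, -0.25, 0, 0, 0.0676, 0, 0, -0.25, 0, 0, 0.0676, 0, 0, -0.2, 0, 0, 0.0676, 0.28, -0.5, 0, 0, 0, 0, 0.28, -0.5, 0, 0, 0, 0, 0.28, -0.5, 0, 0, 0, 0, 0.28, -0.5, 0, 0, 0, 0, 0.28, -0.5, 0, 0, 0, 0, 0.28, -0.5, 0, 0, 0, 0, 0.28, -0.5, 0, 0, 0, 0, 0.28, -0.5, 0, 0, 0, 0, 0.28, -0.5, 0, 0, 0, 0]

```text
clock: 3.3
tool_pos: [0.5103, -0.1178, 0.3016]
tool_rot: [3.141, -0.001, 0.0]
ft_force: [1.0, -0.1, -0.2]
width: 0.0854
gripper_force: 0.0
```

>>> drive_tool:
  steps: [0.3, -0.5, 0, 0, 0, 0, 0.3, -0.5, 0, 0, 0, 0, 0, 0, 0, 0, 0, 0, 0, 0, 0, 0, 0, 0]

```text
clock: 3.8
tool_pos: [0.5692, -0.0195, 0.3011]
tool_rot: [3.141, 0.001, 0.001]
ft_force: [-0.0, -0.5, 1.2]
width: 0.0857
gripper_force: 0.0
```

Run:
```python
from h import *
w=arm.read_camera("wrist"); cv2.imwrite("pics/w1.png",w["pixels"]); print(arm.sense())
np.savez("w1.npz",**{k:w[k] for k in("pixels","camera_matrix","k1","pose")})
Z={"vee_a":0,"vee_large":0,"vee_small":0,"shaft":.043,"gauge":0,"rest_1":.016,"gauge_plate":.016,"end_stop":.016}
for t,z in Z.items():
    for L in arm.landmark_of(t,w):
        if L["conf"]>.4: u=np.array(L["point"])*[640,400]; print("   ",t,np.round(u,1),np.round(at(w,u,z),4))
```

```text
{'clock': 3.85, 'qpos': array([-1.11567798e-01,  1.44290900e-01,  1.69081100e+00, -6.84460449e-04,
        1.30715835e+00,  1.45980015e+00]), 'joint_velocities': array([-0.02057862, -0.0072253 ,  0.00540421,  0.00324273, -0.00055046,
        0.00278324]), 'tau': array([ 6.46451320e-01, -3.53284800e+01, -2.90834624e+01,  4.12257551e-02,
       -1.10483193e-02, -1.61797449e-03]), 'tool_pos': array([ 0.56901219, -0.020187  ,  0.30112196]), 'tool_rot': array([ 3.14100998e+00,  7.36726460e-04, -3.93245699e-04]), 'ft_force': array([-0.5829762 ,  0.54326595, -0.04680329]), 'torque': array([ 0.0154994 , -0.01719244,  0.01224806]), 'gripper_force': 0.0, 'width': 0.08551890235389237}
    vee_a [210.9 240.2] [0.4441 0.1621 0.    ]
    vee_a [156.1  29.4] [0.7478 0.1992 0.    ]
    vee_a [154.3 251.3] [0.4241 0.2575 0.    ]
    vee_large [137.4 174.1] [0.5539 0.2609 0.    ]
    vee_small [206.9 182. ] [0.5418 0.1572 0.    ]
    vee_small [402.6 114. ] [ 0.6423 -0.1355  0.    ]
    shaft [443.6 238.6] [ 0.4668 -0.1995  0.043 ]
    shaft [286.  105.2] [0.6534 0.0265 0.043 ]
    gauge [316.1 193.7] [ 0.5234 -0.0107  0.    ]
    rest_1 [405.5 111.6] [ 0.6456 -0.1351  0.016 ]
    rest_1 [355.4 109.5] [ 0.6484 -0.0658  0.016 ]
    gauge_plate [466.3 113.1] [ 0.6435 -0.2189  0.016 ]
    end_stop [285.3 107.8] [0.6504 0.0307 0.016 ]
```

View pics/w1.png

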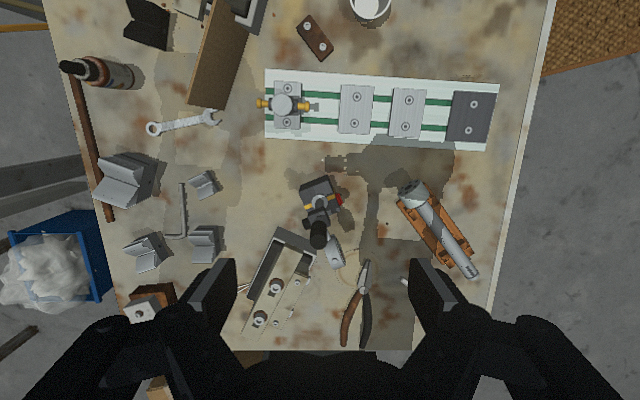

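The wrist picture shows everything. The pair are at (148,250) and (208,243), next to the large block (130,180) and the small one (205,184), with the black look-alike at (148,25). The bed runs from the stop (285,105) past the rests (356,109) and (405,112) to the plate (470,115). Next I fit silhouettes for poses.

```bash
cat > fit.py <<'E'
from h import *
from scipy.optimize import minimize
def box(x0,x1,y0,y1,z0,z1): return np.array([[x,y,z] for x in(x0,x1) for y in(y0,y1) for z in(z0,z1)])
def cyl(c,r,a,h0,h1):
    t=np.linspace(0,2*np.pi,24,endpoint=False); o=[]
    for h in(h0,h1):
        q=np.zeros((24,3)); i,j=[k for k in range(3) if k!=a]; q[:,i]=r*np.cos(t);q[:,j]=r*np.sin(t);q[:,a]=h;o.append(q+c)
    return np.vstack(o)
def vee(w,l,h,g,d):
    o=[box(-w/2,w/2,-l/2,l/2,0,h-d)]
    for s in(-1,1): o.append(np.array([[s*x,y,z] for y in(-l/2,l/2) for x,z in((w/2,0),(w/2,h),(g/2,h),(0,h-d),(0,0))]))
    return o
M={"vee_a":vee(.046,.03,.042,.03,.015),"rest_1":[box(-.031,.031,-.022,.022,0,.008)],
"shaft":[cyl([0,0,0],.01,1,-.09,.09),cyl([0,0,0],.019,1,.066,.09)],
"gauge_plate":[box(-.033,.033,-.029,.029,0,.004)],
"gauge":[box(-.023,.023,-.025,.025,0,.042),cyl([0,0,0],.006,2,0,.138),cyl([0,0,0],.009,2,.138,.178)]}
def fit(name,views,x0,z,dz=0):
    "views: (picture,mask); x0=[x,y,yaw]; returns pose and mean IoU"
    S=4
    def cost(v):
        X,Y,a=v[0],v[1],v[2]; Q=R.from_euler("z",a); c=0
        for p,m in views:
            ys,xs=np.nonzero(m);x1,y1=xs.min()-12,ys.min()-12;W,H=np.ptp(xs)+24,np.ptp(ys)+24
            big=cv2.resize(np.pad(m,12+0)[y1+12:y1+12+H,x1+12:x1+12+W].astype(np.uint8),None,fx=S,fy=S,interpolation=cv2.INTER_NEAREST)
            r=np.zeros_like(big)
            for part in M[name]:
                u=(px(p,Q.apply(part)+[X,Y,z])-[x1,y1]+.5)*S-.5
                cv2.fillConvexPoly(r,cv2.convexHull(np.round(u*16).astype(np.int32)),1,shift=4)
            c+=(big&r).sum()/(big|r).sum()
        return 1-c/len(views)
    b=None
    for da in(0,.25,-.25):
        s0=np.array(x0)+[0,0,da]; r=minimize(cost,s0,method="Nelder-Mead",options=dict(initial_simplex=[s0,s0+[.008,0,0],s0+[0,.008,0],s0+[0,0,.2]],xatol=1e-4,fatol=1e-4))
        if b is None or r.fun<b.fun:b=r
    return b.x,1-b.fun
def mask_near(name,p,uv,d=14):
    o=[(np.hypot(*(np.array(r["rect"][:2])*[640,400]-uv)),r) for r in arm.regions_of(name,p) if r["conf"]>.25]
    o=[q for q in o if q[0]<d]; return min(o,key=lambda q:q[0])[1]["mask"] if o else None
E
cat > f1.py <<'E'
from fit import *
ps={n:arm.read_camera(n) for n in("wrist","top","side")}
J=[("rest_1",(.648,-.066,-.05),.016),("rest_1",(.645,-.136,-.05),.016),("gauge_plate",(.642,-.22,-.05),.016),
("vee_a",(.442,.160,0),0),("vee_a",(.424,.257,.35),0),("shaft",(.475,-.203,.7),.043),("gauge",(.522,-.008,-2.6),0)]
for t,x0,z in J:
    for n,p in ps.items():
        c=px(p,[[x0[0],x0[1],z+.02]])[0]; m=mask_near(t,p,c,20)
        if m is None: print(t,n,"none"); continue
        x,i=fit(t,[(p,m)],x0,z); print(t,n,np.round(x,4),round(i,3))
E
python3 f1.py
```

```text
rest_1 wrist [ 0.6477 -0.0648 -0.054 ] 0.967
rest_1 top none
rest_1 side [ 0.6469 -0.0632 -0.2328] 0.677
rest_1 wrist [ 0.6432 -0.135  -0.0621] 0.937
rest_1 top none
rest_1 side [ 0.6428 -0.1323 -0.0501] 0.88
gauge_plate wrist [ 0.6382 -0.2237 -0.0573] 0.971
gauge_plate top none
gauge_plate side [ 0.6382 -0.2225 -0.0419] 0.911
vee_a wrist [ 0.4484  0.1629 -0.0069] 0.963
vee_a top [ 0.4461  0.1649 -0.0085] 0.944
vee_a side [0.4473 0.1647 0.0148] 0.943
vee_a wrist [0.4337 0.2567 0.3349] 0.96
vee_a top [0.4316 0.2577 0.3124] 0.917
vee_a side [0.4329 0.2575 0.3472] 0.949
shaft wrist [ 0.4747 -0.1962 -0.9012] 0.944
shaft top [ 0.475 -0.203  0.7  ] 0.0
shaft side [ 0.4093 -0.247   2.222 ] 0.569
gauge wrist none
gauge top [ 0.5161 -0.0227 -1.8595] 0.64
gauge side none
```

>>> drive_tool:
  steps: [-0.305, -0.46, 0, 0, 0, 0, -0.305, -0.46, 0, 0, 0, 0, -0.305, -0.46, 0, 0, 0, 0, -0.305, -0.46, 0, 0, 0, 0, 0, 0, 0, 0, 0, -0.083, 0, 0, 0, 0, 0, -0.083, 0, 0, 0, 0, 0, -0.083, 0, 0, 0, 0, 0, -0.083, 0, 0, 0, 0, 0, -0.083, 0, 0, 0, 0, 0, -0.083, 0, 0, 0, 0, 0, -0.083, 0, 0, 0, 0, 0, -0.083]

```text
clock: 6.95
tool_pos: [0.4475, 0.1645, 0.3014]
tool_rot: [3.141, -0.0, 1.396]
ft_force: [-0.1, 0.2, -0.2]
width: 0.0854
gripper_force: 0.0
```

>>> drive_tool:
  steps: [0, 0, 0.4, 0, 0, -0.083, 0, 0, 0.4, 0, 0, 0, 0, 0, 0.4, 0, 0, 0, 0, 0, 0, 0, 0, 0, 0, 0, 0, 0, 0, 0]

```text
clock: 7.58
tool_pos: [0.4486, 0.1648, 0.1827]
tool_rot: [3.14, -0.001, 1.565]
ft_force: [1.4, -0.2, 0.2]
width: 0.0854
gripper_force: 0.0
```

Run:
```python
from fit import *
w=arm.read_camera("wrist"); cv2.imwrite("pics/w2.png",w["pixels"])
t=arm.read_camera("top"); s=arm.sense(); print(s["clock"],s["tool_pos"],s["tool_rot"])
for n,p in(("w",w),("t",t)):
  for x0 in((.4475,.164,0),(.433,.257,.33)):
    m=mask_near("vee_a",p,px(p,[[x0[0],x0[1],.02]])[0],60)
    if m is not None: print(n,*fit("vee_a",[(p,m)],x0,0))
  if n=="t":
    for nm,x0,z in(("rest_1",(.648,-.065,-.06),.016),("rest_1",(.643,-.135,-.06),.016),("gauge_plate",(.638,-.224,-.06),.016),("shaft",(.475,-.197,-.88),.043),("gauge",(.52,-.01,1.92),0)):
      m=mask_near(nm,p,px(p,[[x0[0],x0[1],z+.01]])[0],20)
      if m is not None: print(nm,*fit(nm,[(p,m)],x0,z))
print(rows([.4475,.164,.1],1.571))
```

```text
7.675 [0.44935761 0.1650514  0.18354847] [ 3.13738655e+00 -1.19490159e-03  1.56455353e+00]
w [ 0.44862578  0.16315777 -0.00739308] 0.9636644908123608
w [0.43417058 0.25666931 0.34284414] 0.9680401742658552
rest_1 [ 0.64553752 -0.06350986 -0.02243207] 0.8932366334963737
rest_1 [ 0.64016673 -0.13448133 -0.07782299] 0.9185704960835509
gauge_plate [ 0.63656869 -0.22367803 -0.04883418] 0.9315839923316559
shaft [ 0.47322554 -0.1951306  -0.89281595] 0.9031612223393045
gauge [ 0.52136833 -0.01647351  1.95951845] 0.6789537877761215
(array([-0.00541426, -0.00081911,  0.81436452]), array([ 1.26294186e-04, -1.70685031e-05, -3.06889143e-03]))
```

View pics/w2.png

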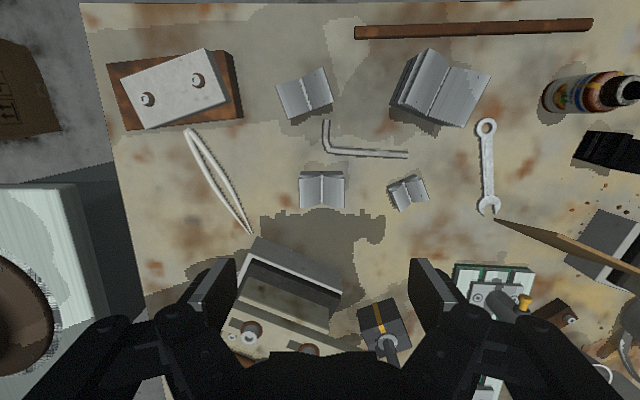

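Confirmed here: the matching pair are the equal steel blocks at (322,190) and (304,93). The large block is at (440,88) and the small one at (408,193), and the black look-alike is at (605,150).

>>> drive_tool:
  steps: [-0.01, -0.014, 0.45, 0, 0, 0, 0, 0, 0.45, 0, 0, 0, 0, 0, 0.45, 0, 0, 0, 0, 0, 0.25, 0, 0, 0, 0, 0, 0.19, 0, 0, 0, 0, 0, 0, 0, 0, 0]

```text
clock: 8.88
tool_pos: [0.4445, 0.1631, 0.0008]
tool_rot: [-3.138, 0.001, 1.565]
ft_force: [0.3, 0.6, 0.4]
width: 0.0851
gripper_force: 0.0
```

>>> drive_tool:
  steps: [0, 0, 0, 0, 0, 0, 0, 0, 0, 0, 0, 0, 0, 0, 0, 0, 0, 0, 0, 0, 0, 0, 0, 0, 0, 0, 0, 0, 0, 0, 0, 0, 0, 0, 0, 0]
  claw: 0
  squeeze: 60

```text
clock: 9.62
tool_pos: [0.4475, 0.1639, 0.0036]
tool_rot: [3.139, -0.001, 1.565]
ft_force: [0.4, 0.9, 6.5]
width: 0.0456
gripper_force: 62.3
```

>>> drive_tool:
  steps: [0, 0, -0.3, 0, 0, 0, 0, 0, -0.5, 0, 0, 0.013, 0, 0, -0.5, 0, 0, 0.013, 0, 0, -0.5, 0, 0, 0, 0, 0, -0.5, 0, 0, 0, -0.409, 0.303, 0, 0, 0, 0, -0.409, 0.303, 0, 0, 0, 0, -0.409, 0.303, 0, 0, 0, 0, -0.409, 0.303, 0, 0, 0, 0, -0.409, 0.303, 0, 0, 0, 0, -0.409, 0.303, 0, 0, 0, 0, -0.409, 0.303, 0, 0, 0, 0]

```text
clock: 11.12
tool_pos: [0.6401, -0.1362, 0.2308]
tool_rot: [-3.139, -0.001, 1.51]
ft_force: [-0.3, 0.7, -2.2]
width: 0.0452
gripper_force: 62.7
```

>>> drive_tool:
  steps: [0, 0, 0.4, 0, 0, 0, 0, 0, 0.4, 0, 0, 0, 0, 0, 0.4, 0, 0, 0, 0, 0, 0, 0, 0, 0, 0, 0, 0, 0, 0, 0]

```text
clock: 11.75
tool_pos: [0.6409, -0.1351, 0.1131]
tool_rot: [3.141, 0.0, 1.51]
ft_force: [0.3, 0.7, -1.4]
width: 0.0451
gripper_force: 62.6
```

Run:
```python
from fit import *
w=arm.read_camera("wrist"); cv2.imwrite("pics/w3.png",w["pixels"])
s=arm.sense(); print(s["clock"],s["tool_pos"],s["tool_rot"],s["width"])
for nm,x0,z in(("rest_1",(.6465,-.0645,-.06),.016),("rest_1",(.642,-.1345,-.06),.016),("gauge_plate",(.638,-.224,-.06),.016)):
      m=mask_near(nm,w,px(w,[[x0[0],x0[1],z+.008]])[0],40)
      if m is not None: print(nm,*fit(nm,[(w,m)],x0,z))
print(rows([.642,-.1345,.03],1.511))
```

```text
11.8 [ 0.64196596 -0.13544207  0.11434016] [3.13819867e+00 7.38179850e-04 1.51020295e+00] 0.045143916192797284
rest_1 [ 0.6481675  -0.06538115 -0.06109617] 0.969366975438945
rest_1 [ 0.64382104 -0.13485203 -0.06217263] 0.9651117331540182
gauge_plate [ 0.66682208 -0.2305155  -0.25617753] 0.18799576943416185
(array([ 0.01036609, -0.00591725,  0.84886872]), array([ 0.00203888,  0.00045361, -0.00034175]))
```

View pics/w3.png

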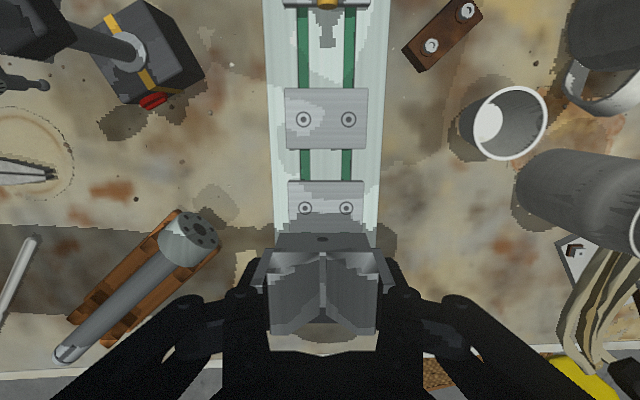

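The picture shows the held block centred over rest_2 (325,205), with rest_1 at (327,118); the grip is square.

>>> drive_tool:
  steps: [0, 0.01, 0.4, 0, 0, 0, 0, 0, 0.3, 0, 0, 0, 0, 0, 0.1, 0, 0, 0, 0, 0, 0.05, 0, 0, 0, 0, 0, 0, 0, 0, 0, 0, 0, 0, 0, 0, 0]

```text
clock: 12.7
tool_pos: [0.6428, -0.1355, 0.0289]
tool_rot: [3.139, 0.001, 1.51]
ft_force: [0.5, 0.9, -3.4]
width: 0.0453
gripper_force: 62.9
```

Run:
```python
from h import *
for i in range(4):
    arm.read_camera("wrist"); s=arm.sense(); print(s["clock"],s["tool_pos"],s["ft_force"])
```

```text
12.75 [ 0.64256525 -0.13545957  0.02872606] [ 0.31385036  0.05731073 -3.9892003 ]
12.8 [ 0.64235312 -0.13540351  0.02850855] [-0.05410645  0.64215505 -2.98443442]
12.85 [ 0.64213863 -0.13532692  0.02825417] [ 1.78766081 -0.32814344 -2.72261822]
12.9 [ 0.64191944 -0.13528414  0.02801258] [-0.20952889 -0.81212935 -2.82657827]
```

>>> drive_tool:
  steps: [0, 0, 0.015, 0, 0, 0, 0, 0, 0, 0, 0, 0]

```text
clock: 13.15
tool_pos: [0.642, -0.1353, 0.0276]
tool_rot: [3.141, 0.0, 1.51]
ft_force: [-3.0, -0.4, 5.1]
width: 0.0455
gripper_force: 63.7
```

>>> drive_tool:
  steps: [0, 0, 0, 0, 0, 0, 0, 0, 0, 0, 0, 0, 0, 0, 0, 0, 0, 0, 0, 0, 0, 0, 0, 0, 0, 0, -0.2, 0, 0, 0, 0, 0, -0.4, 0, 0, 0, 0, 0, -0.45, 0, 0, 0, 0, 0, -0.45, 0, 0, 0, 0, 0, -0.3, 0, 0, 0, 0, 0, -0.2, 0, 0, 0]
  claw: 1

```text
clock: 14.4
tool_pos: [0.6425, -0.1354, 0.2295]
tool_rot: [3.137, 0.001, 1.51]
ft_force: [0.1, 0.8, -0.9]
width: 0.0855
gripper_force: 0.0
```

>>> drive_tool:
  steps: [0.474, -0.291, 0, 0, 0, 0, 0.474, -0.291, 0, 0, 0, 0, 0.474, -0.291, 0, 0, 0, 0, 0.474, -0.291, 0, 0, 0, 0, 0.474, -0.291, 0, 0, 0, 0, 0.474, -0.291, 0, 0, 0, 0, 0.474, -0.291, 0, 0, 0, 0, 0.474, -0.291, 0, 0, 0, 0, 0, 0, 0, 0, 0, -0.0638, 0, 0, 0, 0, 0, -0.0638, 0, 0, 0, 0, 0, -0.0638, 0, 0, 0.4, 0, 0, 0]

```text
clock: 15.9
tool_pos: [0.435, 0.2591, 0.1889]
tool_rot: [3.133, -0.001, 1.912]
ft_force: [1.7, -0.8, 0.0]
width: 0.0851
gripper_force: 0.0
```

>>> drive_tool:
  steps: [0, 0, 0.5, 0, 0, 0, 0, 0, 0.3, 0, 0, 0, 0, 0, 0, 0, 0, 0, 0, 0, 0, 0, 0, 0]

```text
clock: 16.4
tool_pos: [0.433, 0.2579, 0.107]
tool_rot: [3.14, -0.0, 1.911]
ft_force: [-0.1, -0.3, 0.6]
width: 0.0855
gripper_force: 0.0
```

Run:
```python
from fit import *
w=arm.read_camera("wrist"); t=arm.read_camera("top"); sd=arm.read_camera("side")
s=arm.sense(); print(s["clock"],s["tool_pos"],s["tool_rot"])
for n,p,nm,x0,z in(("w",w,"vee_a",(.433,.257,.34),0),("t",t,"vee_a",(.643,-.135,-.06),.024),("s",sd,"vee_a",(.643,-.135,-.06),.024)):
    m=mask_near(nm,p,px(p,[[x0[0],x0[1],z+.02]])[0],30)
    if m is not None: print(n,*fit(nm,[(p,m)],x0,z))
for n,p,x0 in(("t",t,(.6465,-.065,-.06)),("s",sd,(.6465,-.065,-.06))):
    m=mask_near("rest_1",p,px(p,[[x0[0],x0[1],.022]])[0],10)
    if m is not None: print("rest",n,*fit("rest_1",[(p,m)],x0,.016))
print(rows([.433,.257,.004],1.911))
```

```text
16.55 [0.43358031 0.2582395  0.10771129] [ 3.13785206e+00 -4.73376996e-04  1.91097330e+00]
w [0.43390773 0.25677681 0.34362465] 0.9737511997663064
t [ 0.64169037 -0.13620376 -0.03614471] 0.9535573122529645
s [ 0.64129822 -0.13507397  0.02588493] 0.9224898997456232
rest t [ 0.64681336 -0.06363981 -0.03629026] 0.9358020698576973
rest s [ 0.64399498 -0.06290113  0.08638172] 0.6850681742600598
(array([-0.00816812,  0.00137639,  1.02460683]), array([ 5.96227552e-04, -6.95342117e-05, -3.18670723e-06]))
```

>>> drive_tool:
  steps: [-0.01, 0, 0.45, 0, 0, 0, 0, 0, 0.3, 0, 0, 0, 0, 0, 0.2, 0, 0, 0, 0, 0, 0.075, 0, 0, 0, 0, 0, 0, 0, 0, 0]

```text
clock: 17.42
tool_pos: [0.4324, 0.2565, 0.0032]
tool_rot: [-3.141, 0.0, 1.911]
ft_force: [-0.1, -0.4, 0.1]
width: 0.0857
gripper_force: 0.0
```

>>> drive_tool:
  steps: [0, 0, 0, 0, 0, 0, 0, 0, 0, 0, 0, 0, 0, 0, 0, 0, 0, 0, 0, 0, 0, 0, 0, 0, 0, 0, 0, 0, 0, 0, 0, 0, 0, 0, 0, 0]
  claw: 0
  squeeze: 60

```text
clock: 18.18
tool_pos: [0.4336, 0.2571, 0.0044]
tool_rot: [3.139, -0.0, 1.911]
ft_force: [-0.9, -0.0, 6.0]
width: 0.0451
gripper_force: 62.4
```

>>> drive_tool:
  steps: [0, 0, -0.3, 0, 0, 0, 0, 0, -0.5, 0, 0, 0.0637, 0, 0, -0.5, 0, 0, 0.0637, 0, 0, -0.5, 0, 0, 0.0637, 0, 0, -0.5, 0, 0, 0, -0.441, 0.332, 0, 0, 0, 0, -0.441, 0.332, 0, 0, 0, 0, -0.441, 0.332, 0, 0, 0, 0, -0.441, 0.332, 0, 0, 0, 0, -0.441, 0.332, 0, 0, 0, 0, -0.441, 0.332, 0, 0, 0, 0, -0.441, 0.332, 0, 0, 0, 0]

```text
clock: 19.68
tool_pos: [0.6453, -0.0669, 0.2313]
tool_rot: [-3.138, -0.001, 1.511]
ft_force: [0.9, -0.0, -2.4]
width: 0.0454
gripper_force: 62.7
```

>>> drive_tool:
  steps: [0, 0, 0.4, 0, 0, 0, 0, 0, 0.4, 0, 0, 0, 0, 0, 0.4, 0, 0, 0, 0, 0, 0, 0, 0, 0, 0, 0, 0, 0, 0, 0]

```text
clock: 20.3
tool_pos: [0.6462, -0.0656, 0.1138]
tool_rot: [3.141, 0.0, 1.511]
ft_force: [-0.3, 0.3, -1.8]
width: 0.0452
gripper_force: 62.6
```

Run:
```python
from fit import *
w=arm.read_camera("wrist"); cv2.imwrite("pics/w4.png",w["pixels"])
s=arm.sense(); print(s["clock"],s["tool_pos"],s["tool_rot"],s["width"])
print(rows([.6473,-.065,.028],1.511))
```

```text
20.35 [ 0.6473212  -0.06571273  0.11516193] [3.13842570e+00 3.03739461e-04 1.51088188e+00] 0.0451255101118482
(array([ 0.0073666 , -0.00339879,  0.87161069]), array([ 1.51210220e-03,  1.45114097e-04, -5.61707787e-05]))
```

View pics/w4.png

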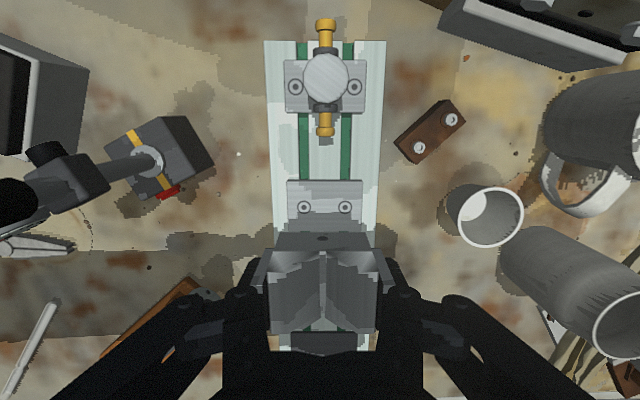

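The second block is square in the grip over rest_1 (325,205), with the stop screw at (325,80).

>>> drive_tool:
  steps: [0, 0.008, 0.4, 0, 0, 0, 0, 0, 0.3, 0, 0, 0, 0, 0, 0.1, 0, 0, 0, 0, 0, 0.055, 0, 0, 0, 0, 0, 0.01, 0, 0, 0, 0, 0, 0, 0, 0, 0, 0, 0, 0, 0, 0, 0]

```text
clock: 21.22
tool_pos: [0.6481, -0.0658, 0.0285]
tool_rot: [3.139, 0.0, 1.511]
ft_force: [0.1, -0.6, 0.9]
width: 0.0454
gripper_force: 63.1
```

>>> drive_tool:
  steps: [0, 0, 0, 0, 0, 0, 0, 0, 0, 0, 0, 0, 0, 0, 0, 0, 0, 0, 0, 0, 0, 0, 0, 0, 0, 0, -0.2, 0, 0, 0, 0, 0, -0.4, 0, 0, 0, 0, 0, -0.45, 0, 0, 0, 0, 0, -0.45, 0, 0, 0, 0, 0, -0.3, 0, 0, 0, 0, 0, -0.2, 0, 0, 0]
  claw: 1

```text
clock: 22.48
tool_pos: [0.6477, -0.0658, 0.2305]
tool_rot: [3.137, 0.0, 1.511]
ft_force: [0.3, -0.7, -0.6]
width: 0.0858
gripper_force: 0.0
```

>>> drive_tool:
  steps: [-0.35, -0.414, -0.2, 0, 0, 0, -0.35, -0.414, 0, 0, 0, 0, -0.35, -0.414, 0, 0, 0, 0, -0.35, -0.414, 0, 0, 0, 0, 0, 0, 0, 0, 0, -0.0847, 0, 0, 0, 0, 0, -0.0847, 0, 0, 0, 0, 0, -0.0847, 0, 0, 0, 0, 0, -0.0847, 0, 0, 0, 0, 0, -0.0847, 0, 0, 0, 0, 0, -0.0847, 0, 0, 0, 0, 0, -0.0847, 0, 0, 0, 0, 0, -0.0847]

```text
clock: 23.98
tool_pos: [0.4725, -0.1952, 0.2467]
tool_rot: [3.141, -0.001, 2.936]
ft_force: [-0.1, -0.2, 0.5]
width: 0.0854
gripper_force: 0.0
```

>>> drive_tool:
  steps: [0, 0, 0, 0, 0, -0.0847, 0, 0, 0, 0, 0, -0.0847, 0, 0, 0, 0, 0, -0.0847, 0, 0, 0, 0, 0, -0.0847, 0, 0, 0, 0, 0, -0.0847, 0, 0, 0.3, 0, 0, 0, 0, 0, 0, 0, 0, 0, 0, 0, 0, 0, 0, 0]

```text
clock: 24.98
tool_pos: [0.473, -0.1955, 0.2173]
tool_rot: [-3.142, -0.0, -2.466]
ft_force: [-0.2, -0.2, 0.2]
width: 0.0853
gripper_force: 0.0
```

```bash
cat > f2.py <<'E'
from fit import *
w=arm.read_camera("wrist"); cv2.imwrite("pics/w5.png",w["pixels"]); t=arm.read_camera("top"); sd=arm.read_camera("side")
s=arm.sense(); print(s["clock"],s["tool_pos"],s["tool_rot"])
for n,p in(("w",w),("t",t),("s",sd)):
  for nm,x0,z in(("shaft",(.474,-.196,-.897),.043),("vee_a",(.643,-.135,-.06),.024),("vee_a",(.648,-.066,-.06),.024),("gauge",(.52,-.015,1.95),0)):
    m=mask_near(nm,p,px(p,[[x0[0],x0[1],z+.02]])[0],25)
    if m is not None:
        x,i=fit(nm,[(p,m)],x0,z); print(n,nm,np.round(x,4),round(i,3))
print(rows([.474,-.196,.022],3.815))
E
python3 f2.py
```

```text
25.125 [ 0.47365428 -0.19575555  0.21795015] [-3.13981133e+00  7.97579749e-04 -2.46630530e+00]
w shaft [ 0.4751 -0.1954 -0.9034] 0.947
w vee_a [ 0.6421 -0.1351 -0.0547] 0.958
w vee_a [ 0.6477 -0.0663  0.0025] 0.712
w gauge [ 0.5265 -0.0217  2.4334] 0.544
t shaft [ 0.4735 -0.195  -0.8976] 0.692
t vee_a [ 0.6419 -0.1347 -0.0182] 0.914
t vee_a [ 0.6457 -0.0661 -0.0195] 0.938
t gauge [ 0.5231 -0.0169  2.0343] 0.688
s shaft [ 0.4563 -0.2084 -0.871 ] 0.595
s vee_a [ 0.6434 -0.1374 -0.1112] 0.867
s vee_a [ 0.6479 -0.0648 -0.0396] 0.916
(array([-0.00498538, -0.01170121,  1.94721652]), array([ 6.31792572e-05, -3.98097962e-05,  8.87075457e-04]))
```

View pics/w5.png

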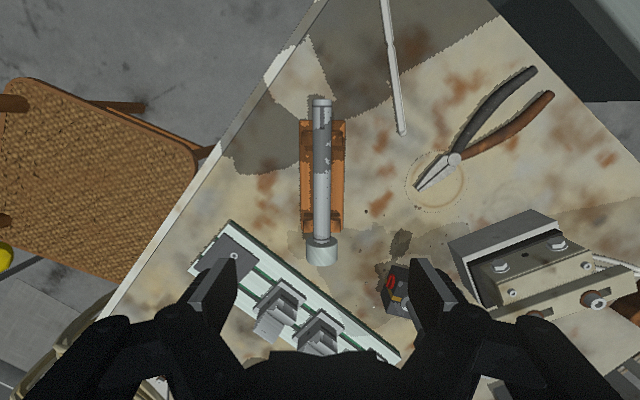

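Both V-blocks stand on the rests, at (280,305) and (320,330). The shaft lies vertical in the picture with its plain end at (322,103) and collar at (320,250), aligned with the tool.

>>> drive_tool:
  steps: [0, 0, 0.5, 0, 0, 0, 0, 0, 0.5, 0, 0, 0, 0, 0, 0.5, 0, 0, 0, 0, 0, 0.3, 0, 0, 0, 0, 0, 0.15, 0, 0, 0, 0, 0, 0, 0, 0, 0]

```text
clock: 26.48
tool_pos: [0.4725, -0.1952, 0.0211]
tool_rot: [3.14, -0.001, -2.466]
ft_force: [0.7, -0.4, -0.0]
width: 0.0857
gripper_force: 0.0
```

>>> drive_tool:
  steps: [0, 0, 0, 0, 0, 0, 0, 0, 0, 0, 0, 0, 0, 0, 0, 0, 0, 0, 0, 0, 0, 0, 0, 0, 0, 0, 0, 0, 0, 0, 0, 0, 0, 0, 0, 0, 0, 0, 0, 0, 0, 0]
  claw: 0
  squeeze: 80

```text
clock: 27.35
tool_pos: [0.4739, -0.1961, 0.0227]
tool_rot: [-3.14, 0.001, -2.466]
ft_force: [-0.7, -0.6, 6.1]
width: 0.0182
gripper_force: 78.1
```

>>> drive_tool:
  steps: [0, 0, -0.2, 0, 0, 0, 0, 0, -0.5, 0, 0, 0, 0, 0, -0.6, 0, 0, 0, 0, 0, -0.6, 0, 0, 0, 0, 0, -0.6, 0, 0, 0, 0, 0, 0, 0, 0, 0.0847, 0, 0, 0, 0, 0, 0.0847, 0, 0, 0, 0, 0, 0.0847, 0, 0, 0, 0, 0, 0.0847, 0, 0, 0, 0, 0, 0.0847, 0, 0, 0, 0, 0, 0.0847, 0, 0, 0, 0, 0, 0.0847]

```text
clock: 28.85
tool_pos: [0.4712, -0.1943, 0.2691]
tool_rot: [-3.141, -0.006, 2.569]
ft_force: [-1.0, 0.6, -4.6]
width: 0.0176
gripper_force: 78.9
```

>>> drive_tool:
  steps: [0, 0, 0, 0, 0, 0.0847, 0, 0, 0, 0, 0, 0.0847, 0, 0, 0, 0, 0, 0.0847, 0, 0, 0, 0, 0, 0.0847, 0, 0, 0, 0, 0, 0.0847, 0, 0, 0, 0, 0, 0.0847, 0, 0, 0, 0, 0, 0, 0, 0, 0, 0, 0, 0]

```text
clock: 29.85
tool_pos: [0.4721, -0.1949, 0.2705]
tool_rot: [-3.139, -0.001, 1.513]
ft_force: [0.6, -0.1, -5.6]
width: 0.0173
gripper_force: 78.8
```

Run:
```python
from fit import *
w=arm.read_camera("wrist"); cv2.imwrite("pics/w6.png",w["pixels"])
t=arm.read_camera("top"); sd=arm.read_camera("side")
s=arm.sense(); print(s["clock"],s["tool_pos"],s["tool_rot"],s["width"])
for n,p in(("w",w),("t",t),("s",sd)):
  for nm,x0,z in(("gauge_plate",(.638,-.224,-.06),.016),("vee_a",(.643,-.135,-.06),.024),("vee_a",(.648,-.066,-.06),.024),("gauge",(.52,-.015,1.95),0)):
    m=mask_near(nm,p,px(p,[[x0[0],x0[1],z+.01]])[0],25)
    if m is not None:
        x,i=fit(nm,[(p,m)],x0,z); print(n,nm,np.round(x,4),round(i,3))
  for L in arm.landmark_of("end_stop",p)[:1]: print(n,"stop",L["conf"],at(p,np.array(L["point"])*[640,400],.016))
print(rows([.645,-.102,.27],1.511))
```

```text
30.0 [ 0.47273106 -0.1952654   0.27137657] [-3.14088091e+00 -3.82545739e-04  1.51197278e+00] 0.017742944158220742
w gauge_plate [ 0.638 -0.224 -0.059] 0.941
w vee_a [ 0.6424 -0.1356 -0.042 ] 0.959
w vee_a [ 0.6478 -0.066  -0.0474] 0.954
w gauge [ 0.5223 -0.0187  2.0976] 0.601
t gauge_plate [ 0.6365 -0.2241 -0.0505] 0.955
t vee_a [ 0.6408 -0.1356 -0.0195] 0.864
t vee_a [ 0.6458 -0.0646 -0.0263] 0.885
t gauge [ 0.5219 -0.0161  1.9894] 0.687
t stop 0.54 [0.64511001 0.02500456 0.016     ]
s gauge_plate [ 0.6368 -0.2229 -0.074 ] 0.659
s vee_a [ 0.6445 -0.1396 -0.0257] 0.801
s vee_a [ 0.6468 -0.0664  0.0944] 0.829
s stop 0.58 [0.64040691 0.02613337 0.016     ]
(array([1.03580827, 1.66093744, 0.01797604]), array([ 2.25526413e-05,  2.43769655e-05, -1.00475863e-04]))
```

View pics/w6.png

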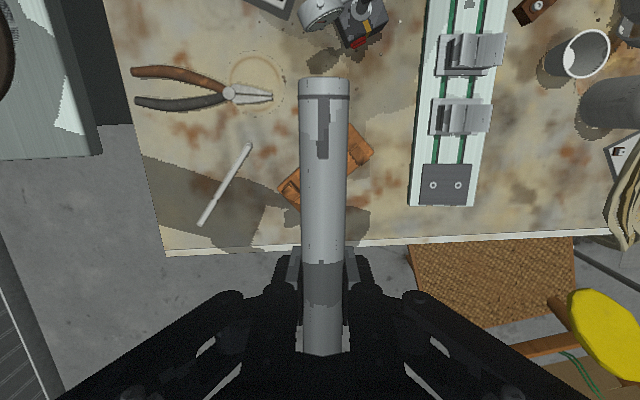

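Run:
```python
from fit import *
w=arm.read_camera("wrist"); s=arm.sense(); A=R.from_euler("xyz",s["tool_rot"])
for e in(.085,.09,.095):
    for zz in(-.021,-.031): print(e,zz,px(w,s["tool_pos"]+A.apply([e,0,zz])).round(1))
m=arm.regions_of("shaft",w)[0]["mask"]; ys,xs=np.nonzero(m); print(ys.min(),xs[ys<90].mean(),xs[(ys>180)&(ys<220)].mean())
g=cv2.cvtColor(w["pixels"],cv2.COLOR_BGR2GRAY); print(g[66:110,323])
```

```text
0.085 -0.021 [[321.1  87.8]]
0.085 -0.031 [[321.   85.6]]
0.09 -0.021 [[321.1  73.5]]
0.09 -0.031 [[321.  70.]]
0.095 -0.021 [[321.1  58.9]]
0.095 -0.031 [[321.  54.]]
75 323.53913043478263 322.859911406423
[ 85  90  92  91  83 122 146 143 143 146 124 142 177 174 179 179 181 181
 180 179 182 181 184 181 182 182 184 176 137  88  95  94  97  96  96  94
  92  96  95  92  93  94  92  96]
```

>>> drive_tool:
  steps: [0.259, 0.415, 0, 0, 0, 0, 0.259, 0.415, 0, 0, 0, 0, 0.259, 0.415, 0, 0, 0, 0, 0.259, 0.415, 0, 0, 0, 0, 0, 0, 0.5, 0, 0, 0, 0, 0, 0.5, 0, 0, 0, 0, 0, 0.4, 0, 0, 0, 0, 0, 0, 0, 0, 0, 0, 0, 0, 0, 0, 0]

```text
clock: 31.98
tool_pos: [0.6464, -0.1023, 0.1334]
tool_rot: [3.139, 0.0, 1.511]
ft_force: [-0.1, -0.1, -5.0]
width: 0.0177
gripper_force: 79.2
```

Run:
```python
from fit import *
w=arm.read_camera("wrist"); sd=arm.read_camera("side")
a=w["pixels"]; b=cv2.resize(sd["pixels"][130:250,250:410],None,fx=3,fy=3)
cv2.imwrite("pics/w7.png",np.hstack([cv2.resize(a,(480,300)),cv2.resize(b,(300,300))]))
s=arm.sense(); print(s["clock"],s["tool_pos"],s["tool_rot"],s["width"])
print(rows([.6449,-.102,.045],1.511))
```

```text
32.075 [ 0.64745572 -0.10259782  0.1351361 ] [3.13559897e+00 9.89121560e-04 1.51069629e+00] 0.017934677715637934
(array([ 0.00532391, -0.03127205,  0.90118491]), array([ 0.0028617,  0.0004727, -0.0001436]))
```

View pics/w7.png

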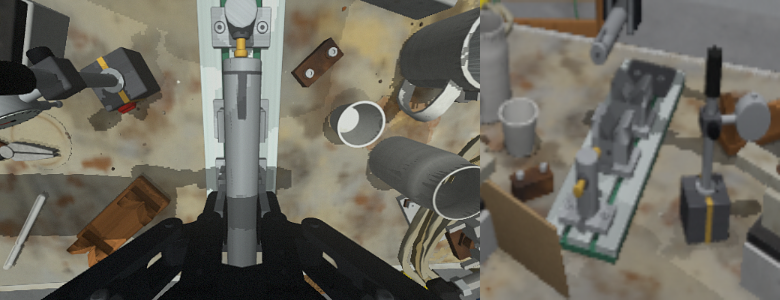

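The shaft hangs in line above both grooves, with its plain end just short of the stop screw at (240,55) in the left half.

>>> drive_tool:
  steps: [0, -0.01, 0.4, 0, 0, 0, 0, 0, 0.25, 0, 0, 0, 0, 0, 0.12, 0, 0, 0, 0, 0, 0.07, 0, 0, 0, 0, 0, 0.03, 0, 0, 0, 0, 0, 0, 0, 0, 0, 0, 0, 0, 0, 0, 0]

```text
clock: 32.95
tool_pos: [0.6449, -0.1021, 0.0458]
tool_rot: [3.139, 0.0, 1.511]
ft_force: [0.7, -0.8, -4.2]
width: 0.0176
gripper_force: 79.4
```

>>> drive_tool:
  steps: [0, 0, 0.012, 0, 0, 0, 0, 0, 0, 0, 0, 0]

```text
clock: 33.2
tool_pos: [0.6452, -0.1021, 0.0454]
tool_rot: [3.139, 0.0, 1.51]
ft_force: [-1.9, 0.7, 4.7]
width: 0.018
gripper_force: 80.5
```

>>> drive_tool:
  steps: [0, 0, 0, 0, 0, 0, 0, 0, 0, 0, 0, 0, 0, 0, 0, 0, 0, 0, 0, 0, 0, 0, 0, 0, 0, 0, 0, 0, 0, 0, 0, 0, -0.2, 0, 0, 0, 0, 0, -0.5, 0, 0, 0, 0, 0, -0.6, 0, 0, 0, 0, 0, -0.6, 0, 0, 0, 0, 0, -0.6, 0, 0, 0, 0, 0, 0, 0, 0, 0, 0, 0, 0, 0, 0, 0]
  claw: 1

```text
clock: 34.7
tool_pos: [0.6438, -0.1019, 0.2949]
tool_rot: [3.14, 0.0, 1.511]
ft_force: [-0.7, 0.5, -0.0]
width: 0.0855
gripper_force: 0.0
```

Run:
```python
from fit import *
w=arm.read_camera("wrist"); sd=arm.read_camera("side"); t=arm.read_camera("top")
a=w["pixels"]; b=cv2.resize(sd["pixels"][130:250,270:430],None,fx=3,fy=3,interpolation=cv2.INTER_CUBIC)
c=cv2.resize(t["pixels"][150:270,290:450],None,fx=3,fy=3,interpolation=cv2.INTER_CUBIC)
cv2.imwrite("pics/w8.png",np.vstack([cv2.resize(a,(480,300)),np.hstack([cv2.resize(b,(400,300)),cv2.resize(c,(400,300))])[:,:480]]) if 0 else np.hstack([np.vstack([cv2.resize(b,(400,300)),cv2.resize(c,(400,300))]),cv2.resize(a,(400,600))]))
s=arm.sense(); print(s["clock"],s["tool_pos"],s["tool_rot"],s["width"])
for n,p in(("w",w),("t",t),("s",sd)):
  for nm,x0,z in(("shaft",(.645,-.102,3.08),.065),("gauge",(.522,-.016,1.99),0)):
    m=mask_near(nm,p,px(p,[[x0[0],x0[1],z+.02]])[0],40)
    if m is not None:
        x,i=fit(nm,[(p,m)],x0,z); print(n,nm,np.round(x,4),round(i,3))
```

```text
34.85 [ 0.64257499 -0.10159094  0.2913712 ] [-3.13755814e+00 -6.94625688e-04  1.51079017e+00] 0.08547011046155598
w shaft [ 0.6455 -0.1038  3.0559] 0.937
w gauge [ 0.5245 -0.0164  1.9782] 0.671
t shaft [ 0.6435 -0.1051  3.0594] 0.519
s shaft [ 0.6449 -0.1045  3.0604] 0.912
s gauge [ 0.5232 -0.015   1.9401] 0.68
```

View pics/w8.png

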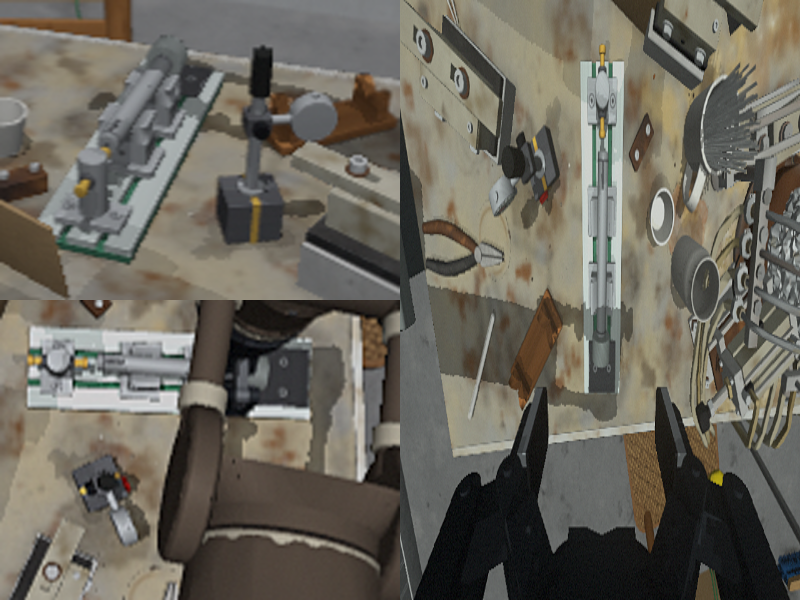

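Side and wrist views show the shaft down in both grooves, collar over towards the plate, plain end at the stop. Now the gauge, which stands at (505,175) in the right panel.

>>> drive_tool:
  steps: [0.262, -0.421, 0, 0, 0, 0, 0.262, -0.421, 0, 0, 0, 0, 0.262, -0.421, 0, 0, 0, 0, 0, 0, 0, 0, 0, -0.0808, 0, 0, 0, 0, 0, -0.0808, 0, 0, 0, 0, 0, -0.0808, 0, 0, 0, 0, 0, -0.0808, 0, 0, 0, 0, 0, -0.0808, 0, 0, 0, 0, 0, -0.0808, 0, 0, 0, 0, 0, -0.0808, 0, 0, 0, 0, 0, -0.0808, 0, 0, 0, 0, 0, -0.0808]

```text
clock: 36.65
tool_pos: [0.5225, -0.0159, 0.2935]
tool_rot: [-3.142, -0.0, 3.039]
ft_force: [0.3, 0.2, -0.1]
width: 0.0856
gripper_force: 0.0
```

>>> drive_tool:
  steps: [0, 0, 0, 0, 0, -0.0808, 0, 0, 0, 0, 0, -0.0808, 0, 0, 0, 0, 0, -0.0808, 0, 0, 0, 0, 0, 0, 0, 0, 0, 0, 0, 0]

```text
clock: 37.28
tool_pos: [0.5225, -0.0159, 0.2935]
tool_rot: [3.142, -0.0, -2.744]
ft_force: [-0.8, -0.2, -0.2]
width: 0.0856
gripper_force: 0.0
```

```bash
cat > f3.py <<'E'
from fit import *
M["gauge"]=[box(-.023,.023,-.025,.025,0,.042),cyl([0,0,0],.006,2,0,.138),cyl([0,0,0],.009,2,.138,.178),box(-.006,.006,0,.048,.108,.12),cyl([0,.048,.115],.02,0,-.01,.01),cyl([0,.048,0],.004,2,.06,.1)]
w=arm.read_camera("wrist"); t=arm.read_camera("top"); sd=arm.read_camera("side")
cv2.imwrite("pics/w9.png",w["pixels"])
s=arm.sense(); print(s["clock"],s["tool_pos"],s["tool_rot"],s["width"])
for n,p in(("w",w),("t",t),("s",sd)):
  for nm,x0,z in(("shaft",(.645,-.104,3.08),.065),("gauge",(.522,-.016,1.97),0),("gauge_plate",(.638,-.224,-.06),.016)):
    m=mask_near(nm,p,px(p,[[x0[0],x0[1],z+.02]])[0],60)
    if m is not None:
        x,i=fit(nm,[(p,m)],x0,z); print(n,nm,np.round(x,4),round(i,3))
A=R.from_euler("xyz",s["tool_rot"])
print(px(w,[[.522,-.016,.178],[.522,-.016,.158],[.522,-.016,.042]]).round(1))
E
python3 f3.py
```

```text
37.425 [ 0.52252776 -0.01587115  0.29356727] [ 3.14156533e+00 -1.76594784e-05 -2.74286187e+00] 0.08510641748636341
w shaft [ 0.6455 -0.1033  3.0521] 0.938
w gauge [ 0.5243 -0.0155  1.9993] 0.884
w gauge_plate [ 0.6385 -0.2233 -0.0564] 0.795
t shaft [ 0.6432 -0.1038  3.0625] 0.898
t gauge [ 0.522 -0.016  1.97 ] 0.0
t gauge_plate [ 0.6369 -0.2257 -0.0803] 0.775
s shaft [ 0.6444 -0.1039  3.0699] 0.879
s gauge [ 0.5239 -0.0161  1.8666] 0.814
s gauge_plate [ 0.6365 -0.2243 -0.1102] 0.449
[[323.1 198.8]
 [323.  193. ]
 [322.8 170.2]]
```

View pics/w9.png

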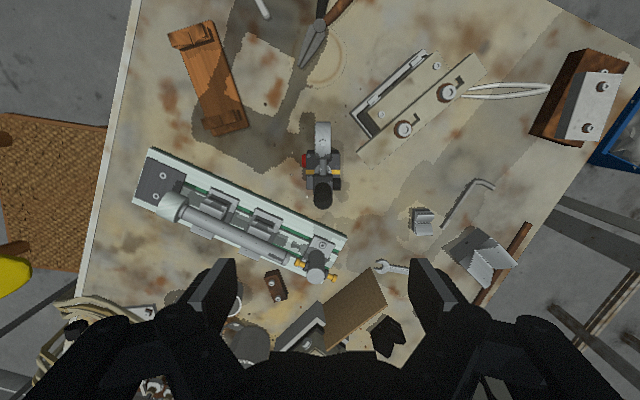

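The grip top is at (323,197), centred between the fingers, and the arm and dial point straight up the picture to (323,135), so the tool is aligned with the gauge.

>>> drive_tool:
  steps: [-0.01, 0, 0.5, 0, 0, 0, 0, 0, 0.5, 0, 0, 0, 0, 0, 0.35, 0, 0, 0, 0, 0, 0.15, 0, 0, 0, 0, 0, 0, 0, 0, 0]

```text
clock: 38.5
tool_pos: [0.5231, -0.0154, 0.143]
tool_rot: [3.141, -0.001, -2.742]
ft_force: [-0.6, 0.1, -0.3]
width: 0.0854
gripper_force: 0.0
```

>>> drive_tool:
  steps: [0, 0, 0, 0, 0, 0, 0, 0, 0, 0, 0, 0, 0, 0, 0, 0, 0, 0, 0, 0, 0, 0, 0, 0, 0, 0, 0, 0, 0, 0, 0, 0, 0, 0, 0, 0, 0, 0, 0, 0, 0, 0]
  claw: 0
  squeeze: 90

```text
clock: 39.38
tool_pos: [0.524, -0.0154, 0.1445]
tool_rot: [-3.141, 0.001, -2.742]
ft_force: [-1.6, 1.1, 6.3]
width: 0.0157
gripper_force: 87.7
```

>>> drive_tool:
  steps: [0, 0, -0.2, 0, 0, 0, 0, 0, -0.4, 0, 0, 0, 0, 0, -0.5, 0, 0, 0, 0, 0, -0.3, 0, 0, 0, 0, 0, 0, 0, 0, 0]

```text
clock: 40.0
tool_pos: [0.5247, -0.0156, 0.2848]
tool_rot: [-3.139, 0.004, -2.742]
ft_force: [0.6, 0.1, -5.2]
width: 0.0159
gripper_force: 88.4
```

>>> drive_tool:
  steps: [0, 0, 0, 0, 0, 0.081, 0, 0, 0, 0, 0, 0.081, 0, 0, 0, 0, 0, 0.081, 0, 0, 0, 0, 0, 0.081, 0, 0, 0, 0, 0, 0.081, 0, 0, 0, 0, 0, 0.081, 0, 0, 0, 0, 0, 0.081, 0, 0, 0, 0, 0, 0.081, 0, 0, 0, 0, 0, 0.081, 0, 0, 0, 0, 0, 0.081, 0, 0, 0, 0, 0, 0.081, 0, 0, 0, 0, 0, 0.081]

```text
clock: 41.5
tool_pos: [0.521, -0.0153, 0.2792]
tool_rot: [-3.134, -0.0, 1.5]
ft_force: [0.5, -0.2, -6.0]
width: 0.0158
gripper_force: 88.4
```

>>> drive_tool:
  steps: [-0.407, 0.252, 0, 0, 0, 0, -0.407, 0.252, 0, 0, 0, 0, -0.407, 0.252, 0, 0, 0, 0, -0.407, 0.252, 0, 0, 0, 0, -0.407, 0.252, 0, 0, 0, 0, 0, 0, 0.3, 0, 0, 0, 0, 0, 0, 0, 0, 0, 0, 0, 0, 0, 0, 0]

```text
clock: 42.5
tool_pos: [0.6347, -0.2258, 0.2511]
tool_rot: [-3.137, -0.002, 1.506]
ft_force: [0.5, -0.7, -5.2]
width: 0.0159
gripper_force: 88.6
```

Run:
```python
from fit import *
w=arm.read_camera("wrist"); sd=arm.read_camera("side"); t=arm.read_camera("top")
b=sd["pixels"][40:240,270:430]; c=t["pixels"][130:230,280:440]
cv2.imwrite("pics/w10.png",np.hstack([cv2.resize(b,(400,500)),cv2.resize(w["pixels"],(400,500))]))
s=arm.sense(); print(s["clock"],s["tool_pos"],s["tool_rot"],s["width"])
print(rows([.637,-.227,.166],1.505))
```

```text
42.65 [ 0.63651168 -0.22633483  0.25472307] [3.13974898e+00 7.11859420e-04 1.50659231e+00] 0.016056871600532336
(array([-0.00569315,  0.0036641 ,  0.88724326]), array([0.00088056, 0.00033919, 0.00076059]))
```

View pics/w10.png

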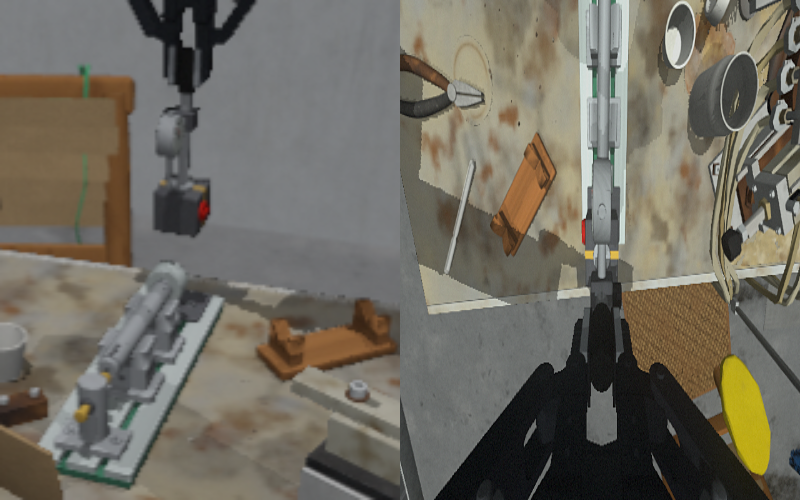

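The gauge hangs upright over the plate end, with its arm along the shaft over the collar.

>>> drive_tool:
  steps: [-0.004, 0.002, 0.35, 0, 0, 0, 0, 0, 0.25, 0, 0, 0, 0, 0, 0.16, 0, 0, 0, 0, 0, 0.09, 0, 0, 0, 0, 0, 0, 0, 0, 0, 0, 0, 0, 0, 0, 0]

```text
clock: 43.4
tool_pos: [0.6371, -0.2276, 0.17]
tool_rot: [3.139, 0.001, 1.506]
ft_force: [-0.2, -0.1, -4.8]
width: 0.0159
gripper_force: 88.6
```

```bash
cat > f4.py <<'E'
from fit import *
M["gauge"]=[box(-.023,.023,-.025,.025,0,.042),cyl([0,0,0],.006,2,0,.138),cyl([0,0,0],.009,2,.138,.178),box(-.006,.006,0,.048,.108,.12),cyl([0,.048,.115],.02,0,-.01,.01),cyl([0,.048,0],.004,2,.06,.1)]
s=arm.sense(); print(s["clock"],s["tool_pos"],s["tool_rot"],s["ft_force"])
sd=arm.read_camera("side"); t=arm.read_camera("top"); w=arm.read_camera("wrist")
b=sd["pixels"][90:230,280:400]; c=w["pixels"]
import sys
cv2.imwrite(f"pics/{sys.argv[1]}.png",np.hstack([cv2.resize(b,(440,513),interpolation=cv2.INTER_CUBIC),cv2.resize(c[:,160:480],(350,513))]))
for n,p in(("s",sd),("t",t),("w",w)):
  for nm,x0,z in(("shaft",(.645,-.104,3.06),.065),("gauge",(.637,-.227,-.05),.02)):
    m=mask_near(nm,p,px(p,[[x0[0],x0[1],z+.03]])[0],60)
    if m is not None:
        x,i=fit(nm,[(p,m)],x0,z); print(n,nm,np.round(x,4),round(i,3))
E
python3 f4.py w11
```

```text
43.4 [ 0.63710068 -0.22758021  0.17004308] [3.13913507e+00 9.11601084e-04 1.50571665e+00] [-0.20384373 -0.11115134 -4.78685534]
s shaft [ 0.6449 -0.1049  3.0518] 0.88
s gauge [ 0.6394 -0.2368 -0.0206] 0.68
t shaft [ 0.6434 -0.103   3.0537] 0.839
t gauge [ 0.6364 -0.2281 -0.0382] 0.79
w shaft [ 0.6456 -0.1028  3.06  ] 0.695
w gauge [ 0.6374 -0.2306 -0.0636] 0.858
```

View pics/w11.png

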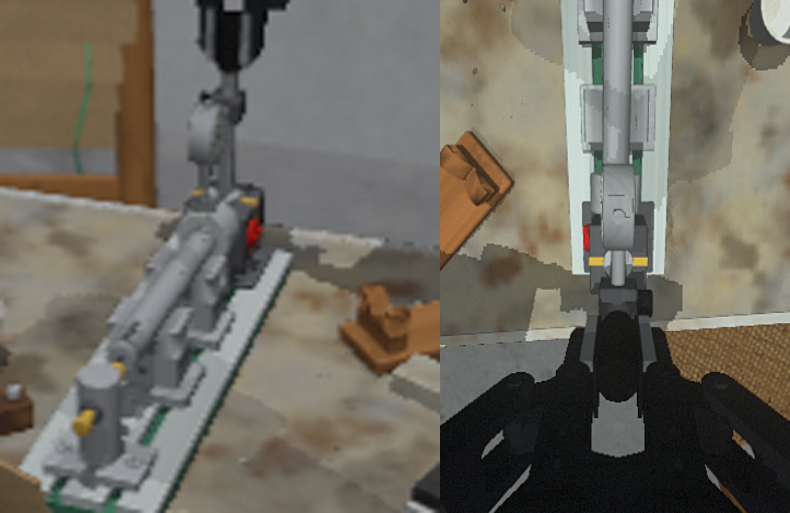

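It sits right over the plate with the plunger above the collar, so I lower the last few millimetres.

>>> drive_tool:
  steps: [0, 0, 0.03, 0, 0, 0, 0, 0, 0.015, 0, 0, 0, 0, 0, 0, 0, 0, 0]

```text
clock: 44.22
tool_pos: [0.6364, -0.2273, 0.1646]
tool_rot: [3.141, 0.0, 1.506]
ft_force: [0.2, -0.8, -2.2]
width: 0.0156
gripper_force: 89.3
```

>>> drive_tool:
  steps: [0, 0, 0.01, 0, 0, 0, 0, 0, 0, 0, 0, 0]

```text
clock: 44.48
tool_pos: [0.6366, -0.2273, 0.1646]
tool_rot: [3.14, 0.0, 1.506]
ft_force: [-1.4, 1.7, 4.3]
width: 0.0156
gripper_force: 89.8
```

>>> drive_tool:
  steps: [0, 0, 0, 0, 0, 0, 0, 0, 0, 0, 0, 0, 0, 0, 0, 0, 0, 0, 0, 0, 0, 0, 0, 0, 0, 0, 0, 0, 0, 0, 0, 0, -0.2, 0, 0, 0, 0, 0, -0.4, 0, 0, 0, 0, 0, -0.5, 0, 0, 0, 0, 0, -0.4, 0, 0, 0, 0, 0, 0, 0, 0, 0]
  claw: 1

```text
clock: 45.72
tool_pos: [0.639, -0.2283, 0.3208]
tool_rot: [3.13, 0.004, 1.506]
ft_force: [0.3, -0.3, -0.1]
width: 0.0852
gripper_force: 0.0
```

```bash
python3 f4.py w12
```

```text
45.725 [ 0.63895759 -0.22833398  0.32083273] [3.12985718 0.00415867 1.50574573] [ 0.25045191 -0.34479811 -0.14718548]
s shaft [ 0.6452 -0.1061  3.0614] 0.843
s gauge [ 0.6378 -0.233  -0.0263] 0.618
t shaft [ 0.6433 -0.1023  3.0512] 0.841
t gauge [ 0.6352 -0.2271 -0.0192] 0.869
w shaft [ 0.6455 -0.1038  3.0578] 0.76
w gauge [ 0.6376 -0.2277 -0.0493] 0.884
```

View pics/w12.png

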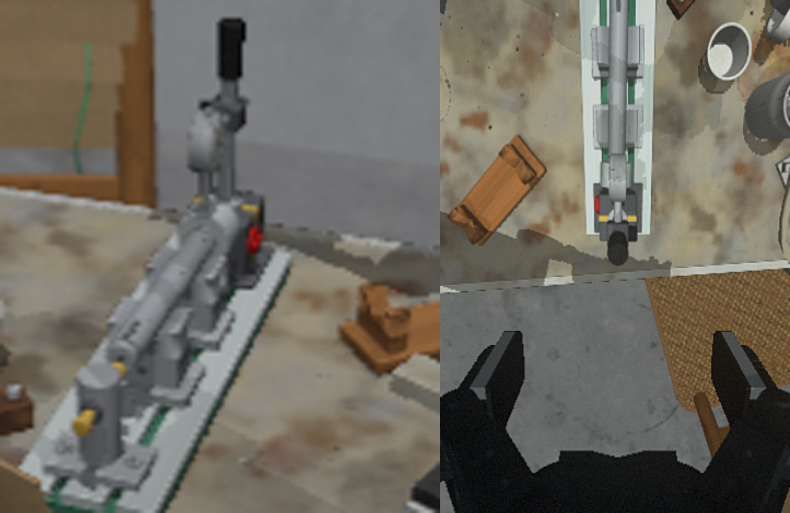

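The gauge stands upright and free on the plate with its plunger on the collar, and the shaft is seated against the stop end. I hand it in.

```bash
python3 -c "
from bench import arm
print(arm.close_job())"
```

```text
the job is handed in; nothing more can be done
None
```

The set-up is finished and handed in at about 46 s, with no result reported back: both V-blocks are on the rests, the shaft is seated with its plain end to the stop (by the camera fits about 4–5 mm off the bed's middle, limit 11), and the gauge is upright on its plate with its plunger over the collar (contact force not measured).

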